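Jack up the sash on its cam lever and hold it

TASK

I want to slip a roller under the little white sash, so jack it up for me: slide the dark hardwood hatch fully open by its handle, then swing up the cam lever with the red grip, lying in the well underneath until it stands straight up, where the cam lifts highest. Finish while still holding the lever there, because its return spring drops the sash as soon as you let go. Leave the other things on the counter, and the steel stops in the well, where they are, and do not touch the sash itself.

Things in the scene. Friction and masses are not known exactly. Their poses are not given: they have to be found in the camera images.
- sash_stand: Fixed pale ash stand, 330 mm (x) by 465 mm (y), deck 95 mm above the counter; it stands still, at a new place and yaw (up to 0.2 rad) each time. Origin at counter height under the middle of the well; x points away from the robot, y to the left, z up. Dark hatch runners lie along y at x = +-103 to +-125 mm, up to z = 112 mm. The open hatch parks on the deck at y = 83 to 277 mm.
- well (a point): Middle of the well's mouth, at stand coordinates (0, 0, 95) mm. The well measures 200 mm (x) by 180 mm (y), its floor is 8 mm above the counter. The cam shaft runs along y at x = -45, z = 40 mm. The tray of the stops, 190 by 40 mm and 22 mm deep, lies on the well floor at y = 48 to 88 mm.
- sill (a point): Middle of the aluminium sill under the sash, at stand coordinates (-45, -135, 95) mm. Two aluminium guide channels for the sash rise from it to 250 mm above the counter, at x = -195 to -171 and 81 to 105, y = -158 to -112 mm. Keep the hand clear of the sash and channels.
- hatch (a joint): Travel of the dark hardwood hatch (204 by 194 by 10 mm, its top 106 mm above the counter) along the stand's +y, in m: 0 closed over the well, 0.18 fully open against its end stop. It starts 0 to 0.04 m open. It rubs with about 2.5 N and stays where it is left.
- hatch_handle (a point): Middle of the bar of the hatch's steel D handle, 138 mm above the counter and 32 mm above the hatch. The bar is 10 mm thick, 100 mm long and lies along the stand's x. It moves with the hatch: stand coordinates (0, hatch travel, 138 mm).
- cam_shaft (a joint): Angle of the cam shaft with its lever, in rad: 0 as the lever rests on its stop, pointing along the stand's +x and 0.35 rad (20 degrees) above level; it grows as the grip swings up and back towards the robot. At 1.221 the lever stands straight up and the cam lifts highest; beyond that, up to the stop at 1.60, the sash sinks again.
- lever: The cam lever: a 10 mm steel rod with a red cross grip at its end. Origin on the shaft's axis, at stand coordinates (-45, 0, 40) mm; its x points along the rod to the grip, its y along the shaft (stand's y). It swings in the stand's x-z plane at y = 0. A return spring and the sash push it back with 2 to 5 N at the grip all the way, also at the top.
- grip (a point): Centre of the lever's red barrel grip, 120 mm from the shaft's axis: a cylinder 26 mm across and 40 mm long, lying along the stand's y with flat ends at y = +-20 mm, turning freely on its pin, so that it can be held fast while the lever swings. At rest it is at stand coordinates (68, 0, 81) mm, just under the hatch; straight up it is at (-45, 0, 160) mm.
- sash: The small white sliding sash with its pane, 280 mm along the stand's x, 30 mm thick, 200 mm high, about 0.9 kg, captive in the guide channels. Origin at the middle of its underside, at stand coordinates (-45, -135, 95) mm when down on the sill. The cam lifts it straight up by 12.6 mm at most.
- sash_foot (a point): Middle of the sash's underside: 95 mm above the counter when down, about 107.5 mm at the cam's highest lift.
- stop0: One of three steel sash stops, 42 by 16 by 12 mm, lying in the tray in the well. Origin at the middle of its underside.
- stop1: One of three steel sash stops, 42 by 16 by 12 mm, lying in the tray in the well. Origin at the middle of its underside.
- stop2: One of three steel sash stops, 42 by 16 by 12 mm, lying in the tray in the well. Origin at the middle of its underside.
- suction_lifter: Bystander: blue suction lifter on a black rubber cup, 120 mm across, 99 mm high. Origin under its centre.
- fanlight_catch: Bystander: copper fanlight catch, 78 by 34 by 33 mm. Origin under its centre.
- roller_assembly: Bystander: white roller wheel assembly, 96 by 30 by 32 mm. Origin under its centre.
- glass_coaster: Bystander: green tinted glass coaster sample, 100 by 100 by 8 mm. Origin under its centre.
- packer_box: Bystander: grey box of coloured glazing packers, 110 by 80 by 45 mm. Origin under its centre.

How it is judged:
By the outcome, as a careful person would: the job done as asked, in the order asked, and still so for the second after the job is handed in, while the arm keeps its last pose, push and grip.
It also fails if it takes over 51 s, if anything falls off the work surface, if the arm or the gripper's body presses on something with over 40 N, if the wrist force passes 120 N, or if a joint passes its speed limit or range.

ROBOT

A 6-joint arm with a two-finger parallel gripper is mounted at the origin on the work surface. World frame = base frame: x ahead of the robot, y to its left, z up, the work surface at z = 0. Lengths are in m, angles in degrees, forces in N, time in s.
With the tool pointing down it reaches from about 0.3 to 0.775 m from the base axis. Payload 14.6 kg.
Tool frame: the origin (TCP) lies on the centre line of the jaws, within the pads' length; the fingertips stand 8 mm ahead of it and the grasp point (between the pads) lies 11 mm behind it; z points along the fingers, y is the line along which they close (so a half turn about z gives the same grasp; the last joint's range is limited). The gripper opens to 94 mm and grips with 3 to 60 N. Pads are 16 mm wide; open, the fingers measure 119 mm over their backs; the gripper's body (75 mm by 177 mm) begins 78 mm behind the grasp point.
Start: joints at [59.954, 17.183, 87.147, -0, 75.671, -3.816], TCP at [0.243, 0.493, 0.213] pointing down, gripper open.
Joint ranges: [-173.82, 173.82], [-45.26, 126.66], [13.44, 144.39], [-59.66, 239.66], [0, 175.72], [-146.38, 146.38]. Speed limits (degrees/s): [127.2, 127.2, 147.25, 180, 180, 180].

INTERFACE

Orientations are given as a 3x3 rotation matrix whose columns are the frame's x, y, z axes.
In Python, from workcell import readout, optics, order gives the robot as it stands. The module is installed in compiled form; this text tells all that it offers.
- The arm moves only by the tool jog_arm, never from a script. Its argument "moves" is a list of rows, each an object of numbers: "dx", "dy", "dz": the shift along the tool's x, y, z in mm; "wx", "wy", "wz": the turn, a rotation vector about the tool's x, y, z in rad. In form: [{"dx": .., "dy": .., "dz": .., "wx": .., "wy": .., "wz": ..}, ...]. A call has 1 to 20 rows; each row is the pose to reach, as a shift and turn from the pose commanded when the call began, along the tool's axes at that moment; what a row does not reach only later rows make up. A row lasts 1/8 s, in which the tool goes at most 62.5 mm and 10.7 degrees, less where a joint would pass 70% of its speed; a pose out of reach is approached as far as the arm can. A call with a gripper value outside its range is refused whole. "fingers" is the opening in per cent of the stroke, from 0 (shut) to 100 (fully open), set as the call begins (left out, the last holds). The fingers move at their own pace and stop on an object; "squeeze" is the grip in N (left out, the last holds). Time passes only in rows, so rows that repeat a pose let the fingers close. It gives the time, the measured TCP pose, the force, the opening and the grip force at its end, in the units of the state.
- readout.get_state(): the state, without advancing time (a new reading comes with each control period).
- optics.camera(name): name is "side" or "top"; returns a dict with "frame" (384x512x3 uint8, red, green, blue), "depth" (384x512 float32, m along the optical axis (not along the pixel's ray), 0 where there is no reading), "vertical_fov" (degrees; the focal length in pixels is half the picture's height over the tangent of half this angle, whatever the lens; pixels are square), "cx", "cy" (the principal point, pixels), "distortion" ([k1, k2, p1, p2, k3] as OpenCV has them; the pictures are not rectified), "rvec" (rotation vector, rad) and "tvec" (3), from world to camera coordinates, as OpenCV has them. Camera axes: x right, y down, z forward; pixel columns grow to the right and rows downward; lengths in m; the calibration is good to about 2 mm. A picture is of the moment at which its call begins.
- order.hand_in(): hands the job in; it is judged then, once.
The state is a dict: "clock": time; "joint_pos": joint angles; "dq": joint speeds; "joint_efforts": joint torques, N m; "tcp_pos": TCP position; "ee_rot": TCP orientation; "force": force on the tool from outside, world axes, zero at the start; "wrist_torque": the same for the moment, N m; "grip_width": opening from 0.0 (shut) to 1.0 (fully open); "finger_force": force on a finger pad.
Only numpy, scipy, OpenCV 4.12 (cv2) and the standard library are available. Lean on these libraries where they do the work, as an engineer would, in place of code of your own. Each camera call takes 0.05 s, during which the arm holds its last target. There are 200 camera calls.

## Working session

There is one attempt and no reset: what is moved stays moved. The work goes in short steps, Python scripts to look and compute and a tool call to move; the robot and the scene stay as the last step left them, time stands still between calls to the robot, and variables do not carry over. Pictures are saved under pics/ and viewed, at most 10 in all, crops included, and the job is handed in when it is done.

Besides the shell and the picture viewer there is one more tool, called after ">>>" by a JSON object that holds its "api" and its "payload", one argument or row to a line. jog_arm: Moves the arm, as the interface text tells. Its arguments: {"type":"object","properties":{"moves":{"type":"array","items":{"type":"object","properties":{"dx":{"type":"number"},"dy":{"type":"number"},"dz":{"type":"number"},"wx":{"type":"number"},"wy":{"type":"number"},"wz":{"type":"number"}}}},"fingers":{"type":"number"},"squeeze":{"type":"number"}},"required":["moves"]}

```bash
mkdir -p pics; cat > h.py <<'E'
import numpy as np, cv2
from workcell import readout, optics, order
def cam(n):
    c=optics.camera(n); im=c["frame"]; H=im.shape[0]
    f=H/2/np.tan(np.radians(c["vertical_fov"])/2)
    c["K"]=np.array([[f,0,c["cx"]],[0,f,c["cy"]],[0,0,1]]); c["D"]=np.array(c["distortion"],float)
    c["R"]=cv2.Rodrigues(np.array(c["rvec"],float))[0]; c["t"]=np.array(c["tvec"],float).ravel()
    return c
def save(c,name,s=1.5): cv2.imwrite("pics/"+name,cv2.resize(c["frame"][:,:,::-1],None,fx=s,fy=s))
def rays(c,uv):
    p=cv2.undistortPoints(np.array(uv,float).reshape(-1,1,2),c["K"],c["D"]).reshape(-1,2)
    return np.c_[p,np.ones(len(p))]
def onplane(c,uv,z):
    d=rays(c,uv)@c["R"]; o=-c["R"].T@c["t"]
    return o+d*((z-o[2])/d[:,2])[:,None]
def cloud(c):
    v,u=np.mgrid[0:384,0:512]; d=rays(c,np.c_[u.ravel(),v.ravel()])*c["depth"].reshape(-1,1)
    return ((d-c["t"])@c["R"]).reshape(384,512,3)
E
python3 - <<'E'
from h import *
for n in("top","side"):
    c=cam(n);save(c,n+"0.png");print(n,-c["R"].T@c["t"],c["R"][2],c["vertical_fov"])
s=readout.get_state();print(s)
E
```

```text
top [0.19066358 0.02124378 1.55638483] [ 0.23283864  0.00690042 -0.9724909 ] 42.119465424685046
side [ 1.10538297 -0.13721554  1.05291082] [-0.53479836  0.13293777 -0.83445687] 54.55357127732196
{'clock': 0.1, 'joint_pos': array([ 5.99525002e+01,  1.72118189e+01,  8.71775489e+01, -1.60621806e-03,
        7.56697539e+01, -3.81398300e+00]), 'dq': array([-0.04897447, -0.07603074, -0.13046806, -0.0153918 ,  0.1890912 ,
        0.09296299]), 'joint_efforts': array([ 1.63185832e-03, -5.32641685e+01, -3.53282905e+01,  7.10629835e-02,
        2.35595932e-02, -5.94152448e-05]), 'tcp_pos': array([0.24299331, 0.49315294, 0.21294311]), 'ee_rot': array([[-8.97003007e-01,  4.42024164e-01, -4.93164064e-04],
       [ 4.42024437e-01,  8.97002550e-01, -9.06797354e-04],
       [ 4.15430806e-05, -1.03139052e-03, -9.99999467e-01]]), 'force': array([-0.11711116, -0.13042536,  0.47821867]), 'wrist_torque': array([ 0.01385162, -0.00846394, -0.03547671]), 'finger_force': 0.0, 'grip_width': 0.996645933722098}
```

View pics/top0.png

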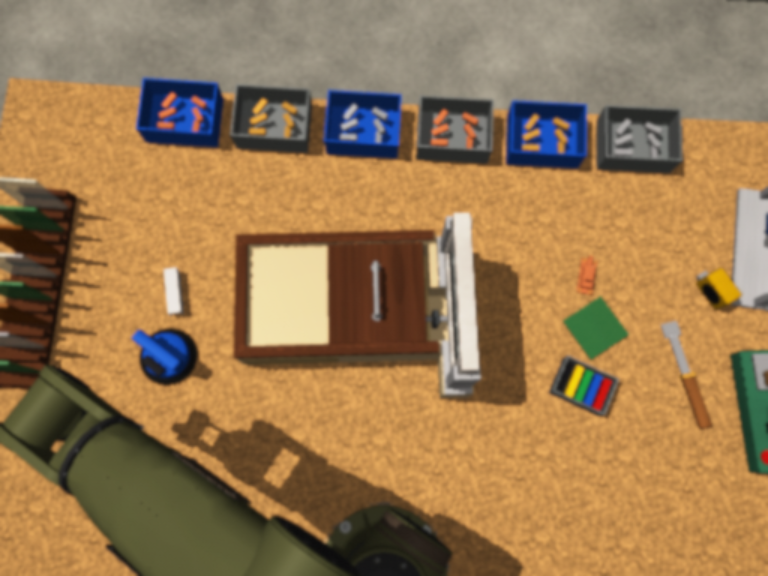

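View pics/side0.png

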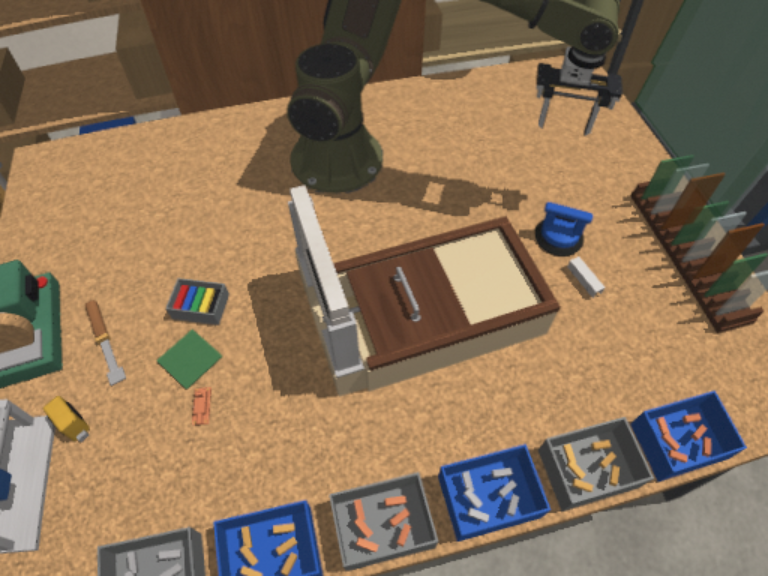

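```bash
python3 - <<'E'
from h import *
for n in("top","side"):
    c=cam(n); im=c["frame"]; P=cloud(c); 
    hsv=cv2.cvtColor(im,cv2.COLOR_RGB2HSV)
    x0,x1,y0,y1=((140,310,145,250) if n=="top" else (215,380,140,265))
    roi=np.zeros((384,512),bool); roi[y0:y1,x0:x1]=1
    z=P[...,2]
    rail=roi&(abs(z-.112)<.004)
    hb=roi&(z>.125)&(z<.16)&(hsv[...,1]<110)
    if n=="top": hb[:, 275:]=0
    for nm,m in(("pale",roi&(hsv[...,0]<35)&(hsv[...,2]>150)&(abs(z-.095)<.006)),("dark",roi&(hsv[...,2]<120)&(z>.1)&(z<.12)),("hb",hb)):
        m=m.astype(np.uint8); k,l,st,ce=cv2.connectedComponentsWithStats(m)
        for i in sorted(range(1,k),key=lambda i:-st[i,4])[:2]:
            q=P[l==i]; r=cv2.minAreaRect((q[:,:2]*1000).astype(np.float32))
            print(n,nm,st[i],"z",np.median(q[:,2]).round(4),"rect",np.round(r[0],1),np.round(r[1],1),round(r[2],2),"mean",q.mean(0).round(4))
            print(cv2.boxPoints(r).round(0).tolist())
E
```

```text
top pale [ 166  163   54   67 3189] z 0.0948 rect [520.  219.7] [203.5 157.1] 5.4 mean [0.5182 0.2197 0.0948]
[[411.0, 288.0], [426.0, 132.0], [629.0, 151.0], [614.0, 307.0]]
top pale [286 155  12  37 280] z 0.0948 rect [609.6 -73.4] [113.3  31. ] 4.95 mean [ 0.5993 -0.0734  0.0948]
[[552.0, -63.0], [554.0, -94.0], [667.0, -84.0], [665.0, -53.0]]
top dark [ 156  154  137   85 6237] z 0.1076 rect [525.2 124.6] [248.3 398.3] 5.01 mean [0.5247 0.088  0.1079]
[[384.0, 312.0], [419.0, -85.0], [666.0, -63.0], [631.0, 334.0]]
top dark [294 166   3   2   5] z 0.1057 rect [626.4 -84.1] [3.5 7. ] 20.44 mean [ 0.6269 -0.0842  0.1069]
[[624.0, -81.0], [626.0, -88.0], [629.0, -87.0], [627.0, -80.0]]
top hb [249 174   4  37 127] z 0.1418 rect [532.9  45.6] [107.5   8.8] 3.54 mean [0.5327 0.0453 0.1413]
[[479.0, 47.0], [479.0, 38.0], [587.0, 44.0], [586.0, 53.0]]
side pale [ 289  154   70   62 2490] z 0.0948 rect [513.1 221.6] [202.2 151. ] 5.17 mean [0.5178 0.2207 0.0948]
[[406.0, 288.0], [419.0, 137.0], [621.0, 155.0], [607.0, 306.0]]
side pale [223 215  23  36 156] z 0.0943 rect [623.8 -74.5] [ 48.1 117.2] 54.58 mean [ 0.6318 -0.0773  0.0942]
[[562.0, -60.0], [658.0, -128.0], [685.0, -89.0], [590.0, -21.0]]
side dark [ 223  145  150  101 5670] z 0.1068 rect [527.7 128.8] [254.7 398.2] 4.63 mean [0.5421 0.0904 0.1076]
[[385.0, 317.0], [417.0, -80.0], [671.0, -59.0], [639.0, 338.0]]
side dark [224 239  15   8  47] z 0.1103 rect [652.8 -99. ] [ 5.8 41. ] 0.17 mean [ 0.6524 -0.0988  0.1102]
[[650.0, -79.0], [650.0, -120.0], [656.0, -119.0], [656.0, -79.0]]
side hb [265 178  15  32 118] z 0.1415 rect [536.2  48.6] [107.9  11.2] 5.01 mean [0.5407 0.0485 0.1406]
[[482.0, 49.0], [483.0, 38.0], [590.0, 48.0], [589.0, 59.0]]
side hb [222 232  18  11  98] z 0.143 rect [651.9 -98.4] [46.9 13.8] 79.44 mean [ 0.652  -0.0973  0.1426]
[[641.0, -120.0], [654.0, -123.0], [663.0, -77.0], [649.0, -74.0]]
```

>>> {"api": "jog_arm", "payload": {
  "moves": [
    {"dx": -50,"dy": -30,"wz": -0.1},
    {"dx": -100,"dy": -60,"wz": -0.2},
    {"dx": -150,"dy": -90,"wz": -0.3},
    {"dx": -200,"dy": -119,"wz": -0.4},
    {"dx": -250,"dy": -148,"wz": -0.5},
    {"dx": -300,"dy": -178,"wz": -0.545},
    {"dx": -350,"dy": -207,"wz": -0.545},
    {"dx": -400,"dy": -237,"wz": -0.545},
    {"dx": -440,"dy": -261,"wz": -0.545},
    {"dx": -458,"dy": -271,"wz": -0.545},
    {"dx": -458,"dy": -271,"wz": -0.545},
    {"dx": -458,"dy": -271,"wz": -0.545}
  ],
  "fingers": 70
}}

```text
validation failed for argument at $.mo...
```

>>> {"api": "jog_arm", "payload": {
  "moves": [
    {"dx": -50,"dy": -30,"dz": 0,"wx": 0,"wy": 0,"wz": -0.1},
    {"dx": -100,"dy": -60,"dz": 0,"wx": 0,"wy": 0,"wz": -0.2},
    {"dx": -150,"dy": -90,"dz": 0,"wx": 0,"wy": 0,"wz": -0.3},
    {"dx": -200,"dy": -119,"dz": 0,"wx": 0,"wy": 0,"wz": -0.4},
    {"dx": -250,"dy": -148,"dz": 0,"wx": 0,"wy": 0,"wz": -0.5},
    {"dx": -300,"dy": -178,"dz": 0,"wx": 0,"wy": 0,"wz": -0.545},
    {"dx": -350,"dy": -207,"dz": 0,"wx": 0,"wy": 0,"wz": -0.545},
    {"dx": -400,"dy": -237,"dz": 0,"wx": 0,"wy": 0,"wz": -0.545},
    {"dx": -440,"dy": -261,"dz": 0,"wx": 0,"wy": 0,"wz": -0.545},
    {"dx": -458,"dy": -271,"dz": 0,"wx": 0,"wy": 0,"wz": -0.545},
    {"dx": -458,"dy": -271,"dz": 0,"wx": 0,"wy": 0,"wz": -0.545},
    {"dx": -458,"dy": -271,"dz": 0,"wx": 0,"wy": 0,"wz": -0.545}
  ],
  "fingers": 70
}}

```text
clock: 1.7
tcp_pos: [0.5336, 0.049, 0.2134]
ee_rot: [[-0.996, -0.088, -0.0], [-0.088, 0.996, 0.0], [0.0, 0.0, -1.0]]
force: [1.0, -0.0, -1.2]
grip_width: 0.701
finger_force: 0.0
```

>>> {"api": "jog_arm", "payload": {
  "moves": [
    {"dx": 0,"dy": 0,"dz": 30,"wx": 0,"wy": 0,"wz": 0},
    {"dx": 0,"dy": 0,"dz": 60,"wx": 0,"wy": 0,"wz": 0},
    {"dx": 0,"dy": 0,"dz": 80,"wx": 0,"wy": 0,"wz": 0},
    {"dx": 0,"dy": 0,"dz": 86,"wx": 0,"wy": 0,"wz": 0},
    {"dx": 0,"dy": 0,"dz": 86,"wx": 0,"wy": 0,"wz": 0},
    {"dx": 0,"dy": 0,"dz": 86,"wx": 0,"wy": 0,"wz": 0}
  ]
}}

```text
clock: 2.45
tcp_pos: [0.5345, 0.0481, 0.1284]
ee_rot: [[-0.996, -0.087, 0.001], [-0.087, 0.996, 0.0], [-0.001, -0.0, -1.0]]
force: [-0.5, -0.9, 0.2]
grip_width: 0.702
finger_force: 0.0
```

>>> {"api": "jog_arm", "payload": {
  "moves": [
    {"dx": 0,"dy": 0,"dz": 0,"wx": 0,"wy": 0,"wz": 0},
    {"dx": 0,"dy": 0,"dz": 0,"wx": 0,"wy": 0,"wz": 0},
    {"dx": 0,"dy": 0,"dz": 0,"wx": 0,"wy": 0,"wz": 0},
    {"dx": 0,"dy": 0,"dz": 0,"wx": 0,"wy": 0,"wz": 0},
    {"dx": 0,"dy": 0,"dz": 0,"wx": 0,"wy": 0,"wz": 0},
    {"dx": 0,"dy": 0,"dz": 0,"wx": 0,"wy": 0,"wz": 0}
  ],
  "fingers": 0,
  "squeeze": 15
}}

```text
clock: 3.2
tcp_pos: [0.5342, 0.0477, 0.1274]
ee_rot: [[-0.996, -0.087, -0.0], [-0.087, 0.996, -0.0], [0.0, -0.0, -1.0]]
force: [-0.1, 2.3, 1.2]
grip_width: 0.105
finger_force: 15.3
```

>>> {"api": "jog_arm", "payload": {
  "moves": [
    {"dx": 0,"dy": 10,"dz": 0,"wx": 0,"wy": 0,"wz": 0},
    {"dx": 0,"dy": 25,"dz": 0,"wx": 0,"wy": 0,"wz": 0},
    {"dx": 0,"dy": 45,"dz": 0,"wx": 0,"wy": 0,"wz": 0},
    {"dx": 0,"dy": 65,"dz": 0,"wx": 0,"wy": 0,"wz": 0},
    {"dx": 0,"dy": 85,"dz": 0,"wx": 0,"wy": 0,"wz": 0},
    {"dx": 0,"dy": 105,"dz": 0,"wx": 0,"wy": 0,"wz": 0},
    {"dx": 0,"dy": 120,"dz": 0,"wx": 0,"wy": 0,"wz": 0},
    {"dx": 0,"dy": 135,"dz": 0,"wx": 0,"wy": 0,"wz": 0},
    {"dx": 0,"dy": 145,"dz": 0,"wx": 0,"wy": 0,"wz": 0},
    {"dx": 0,"dy": 145,"dz": 0,"wx": 0,"wy": 0,"wz": 0},
    {"dx": 0,"dy": 145,"dz": 0,"wx": 0,"wy": 0,"wz": 0}
  ]
}}

```text
clock: 4.58
tcp_pos: [0.5214, 0.1924, 0.1274]
ee_rot: [[-0.996, -0.087, -0.0], [-0.087, 0.996, 0.001], [0.0, 0.001, -1.0]]
force: [-0.8, 2.3, 0.6]
grip_width: 0.099
finger_force: 15.0
```

>>> {"api": "jog_arm", "payload": {
  "moves": [
    {"dx": 0,"dy": 3,"dz": 0,"wx": 0,"wy": 0,"wz": 0},
    {"dx": 0,"dy": 6,"dz": 0,"wx": 0,"wy": 0,"wz": 0},
    {"dx": 0,"dy": 8,"dz": 0,"wx": 0,"wy": 0,"wz": 0},
    {"dx": 0,"dy": 8,"dz": 0,"wx": 0,"wy": 0,"wz": 0}
  ]
}}

```text
clock: 5.08
tcp_pos: [0.5208, 0.2004, 0.1274]
ee_rot: [[-0.996, -0.087, -0.0], [-0.087, 0.996, 0.0], [0.0, 0.0, -1.0]]
force: [-0.9, -1.8, 1.4]
grip_width: 0.098
finger_force: 15.0
```

>>> {"api": "jog_arm", "payload": {
  "moves": [
    {"dx": 0,"dy": 2,"dz": 0,"wx": 0,"wy": 0,"wz": 0},
    {"dx": 0,"dy": 4,"dz": 0,"wx": 0,"wy": 0,"wz": 0},
    {"dx": 0,"dy": 4,"dz": 0,"wx": 0,"wy": 0,"wz": 0}
  ]
}}

```text
clock: 5.45
tcp_pos: [0.5204, 0.2045, 0.1274]
ee_rot: [[-0.996, -0.087, -0.0], [-0.087, 0.996, 0.0], [0.0, 0.0, -1.0]]
force: [-3.6, -0.4, 0.8]
grip_width: 0.095
finger_force: 15.0
```

>>> {"api": "jog_arm", "payload": {
  "moves": [
    {"dx": 0,"dy": 2,"dz": 0,"wx": 0,"wy": 0,"wz": 0},
    {"dx": 0,"dy": 4,"dz": 0,"wx": 0,"wy": 0,"wz": 0},
    {"dx": 0,"dy": 4,"dz": 0,"wx": 0,"wy": 0,"wz": 0}
  ]
}}

```text
clock: 5.82
tcp_pos: [0.5202, 0.2066, 0.1274]
ee_rot: [[-0.996, -0.087, -0.0], [-0.087, 0.996, -0.003], [0.001, -0.003, -1.0]]
force: [-3.1, -15.4, 3.1]
grip_width: 0.099
finger_force: 15.0
```

```bash
python3 - <<'E'
from h import *
s=readout.get_state();print(s["force"],s["tcp_pos"])
for n in("top","side"):
    c=cam(n);save(c,n+"1.png")
    im=c["frame"];P=cloud(c)
    hsv=cv2.cvtColor(im,cv2.COLOR_RGB2HSV)
    red=((hsv[...,0]<6)|(hsv[...,0]>174))&(hsv[...,1]>150)&(hsv[...,2]>70)
    d=np.hypot(P[...,0]-.6,P[...,1]-.03)<.12
    red&=d&(P[...,2]<.11)
    q=P[red]; print(n,red.sum(),q.min(0),q.max(0),q.mean(0)) if len(q) else print(n,0)
E
convert pics/side1.png pics/side1.png 2>/dev/null; true
```

```text
[ -3.06150897 -15.41339744   3.096503  ] [0.52024408 0.20656934 0.1273956 ]
top 62 [0.59078439 0.01457883 0.08281313] [0.61463897 0.05178043 0.09981141] [0.60200637 0.03299313 0.09199887]
side 68 [0.55411305 0.01489809 0.0071792 ] [0.61695953 0.07005041 0.09586315] [0.60609091 0.03398116 0.0869988 ]
P6
768 576
255
hR:jS;mU=pW?nU=kS:iQ:jS;lU=nV?mV>mU<kS;jR;hR;gR:gQ:gQ;iS;lT<mV=kT;kT;kS;jR:kS:lT;nV=nW>mV=jS;gQ:fP9gP9iR;kT=iR;hQ:hQ;hQ:hQ:iR:kT<lU=nV=pX>pX>oW>lU<iR;gP:hR;gQ:gQ:iS;kS<kT<jS;iR;iR;kT=lU=mU=lS<kS;kT;lT=jS<iR;kS<lU=nV=lT;kT;jT;jS:jS:kS;jS<kT<lU=lT=kT=kU=lV=lV<kU;dO8[J4UF1VG2XG3YH4YI5[J6^L7_M6aM7bN8dP9gR:lU<pY>rY>sY>rY>qY>qY?oW>lU=iR;gP9gQ:iS<jT<jS;kS;mV=oW>pW>lU=iR;gP9iR;kT<lU>jT<iS;jS;lU=nV>oV>nW?lU=jS;iS<hR;gQ:hR;eO8aJ4[B/W=,U;*T<*U<*V<*T=+Q;)O9(P8&Q9(S;*T:)S:)S:)T;+S<*S;*R:)Q9(Q9'S;)S:)S:)T;)T;)T;)T;*R:*Q:*S;)Q9(O8'O8'P9'Q:'S:)T;)V=*X<+X=+X>+V<+T;*T;)U=+U<*U;)V=+U<*T<)T;)U<*W=,X>,X>+W>+U<)U<*V<+U<+U<*U<*V=*U=*U=*W=+[?,^B._C.^C-^B-\@,[@+[@+Z>+Z>+Z?+[?+[?+Z?+W=*U;(T;(V=*V<+V<+U<+V=*W>*V<*V<*V=+X>+X>+X=+U;(U;(V<)X>*Y?+[@-\A,Y?,X>,Z@,\A,\A-[@,Y?+X>+W=+W<*W<)V=+U<)U<(V>*S<*Q;)R
[... 28232 characters left out ...]
����������������������������������������������������������������������������������������������������������������������������������������������������������������������������������������������������������������������������������������������������������������������������������������������������������������������������������������������������������������������������������������������������������������������������������������������������������������������������������������������������������������������������������������������������������������������������������������������������������������������������������������������������������������������������������������������������������������������������
```

View pics/side1.png

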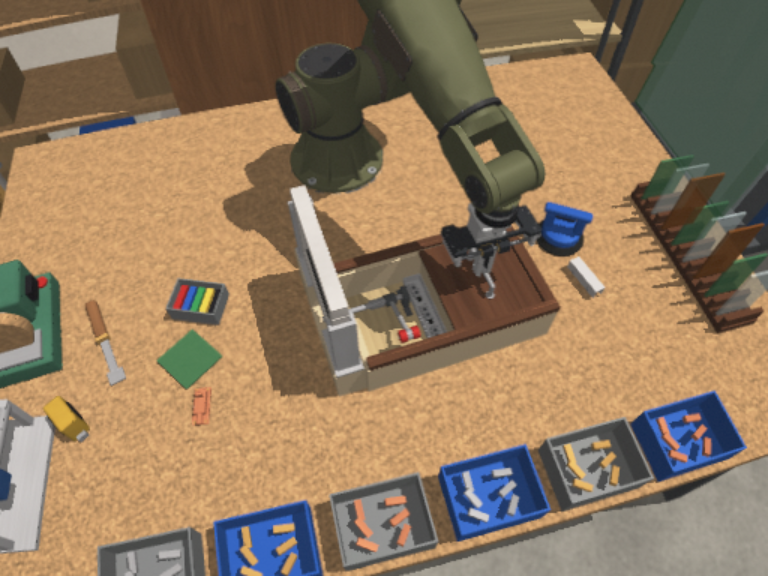

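>>> {"api": "jog_arm", "payload": {
  "moves": [
    {"dx": 0,"dy": -2,"dz": 0,"wx": 0,"wy": 0,"wz": 0},
    {"dx": 0,"dy": -2,"dz": 0,"wx": 0,"wy": 0,"wz": 0},
    {"dx": 0,"dy": -2,"dz": 0,"wx": 0,"wy": 0,"wz": 0},
    {"dx": 0,"dy": -2,"dz": 0,"wx": 0,"wy": 0,"wz": 0},
    {"dx": 0,"dy": -2,"dz": -25,"wx": 0,"wy": 0,"wz": 0},
    {"dx": 0,"dy": -2,"dz": -55,"wx": 0,"wy": 0,"wz": 0},
    {"dx": -5,"dy": -15,"dz": -80,"wx": 0,"wy": 0,"wz": 0},
    {"dx": -20,"dy": -50,"dz": -80,"wx": 0,"wy": 0,"wz": 0},
    {"dx": -35,"dy": -95,"dz": -80,"wx": 0,"wy": 0,"wz": 0},
    {"dx": -50,"dy": -135,"dz": -80,"wx": 0,"wy": 0,"wz": 0},
    {"dx": -60,"dy": -165,"dz": -80,"wx": 0,"wy": 0,"wz": 0},
    {"dx": -67,"dy": -182,"dz": -80,"wx": 0,"wy": 0,"wz": 0},
    {"dx": -67,"dy": -182,"dz": -80,"wx": 0,"wy": 0,"wz": 0},
    {"dx": -67,"dy": -182,"dz": -80,"wx": 0,"wy": 0,"wz": 0}
  ],
  "fingers": 70
}}

```text
clock: 7.68
tcp_pos: [0.6025, 0.0338, 0.2075]
ee_rot: [[-0.996, -0.088, -0.0], [-0.088, 0.996, 0.0], [0.0, 0.0, -1.0]]
force: [-0.4, -0.5, 0.4]
grip_width: 0.702
finger_force: 0.0
```

```bash
python3 - <<'E'
from h import *
for n in("top","side"):
    c=cam(n);P=cloud(c)
    hsv=cv2.cvtColor(c["frame"],cv2.COLOR_RGB2HSV)
    z=P[...,2]
    d=(hsv[...,2]<120)&(z>.103)&(z<.109)&(abs(P[...,0]-.52)<.09)&(P[...,1]>.08)&(P[...,1]<.36)
    q=P[d]; y=(q[:,:2]-[.536,.0271])@[-.087,.996]; print(n,"hatch y range",np.percentile(y,[1,99]))
    if n=="side":
        save(c,"side2.png",1); cv2.imwrite("pics/crop2.png",cv2.resize(c["frame"][110:280,190:400,::-1],None,fx=3,fy=3))
E
```

```text
top hatch y range [0.09394441 0.29013642]
side hatch y range [0.08556347 0.27942849]
```

View pics/crop2.png

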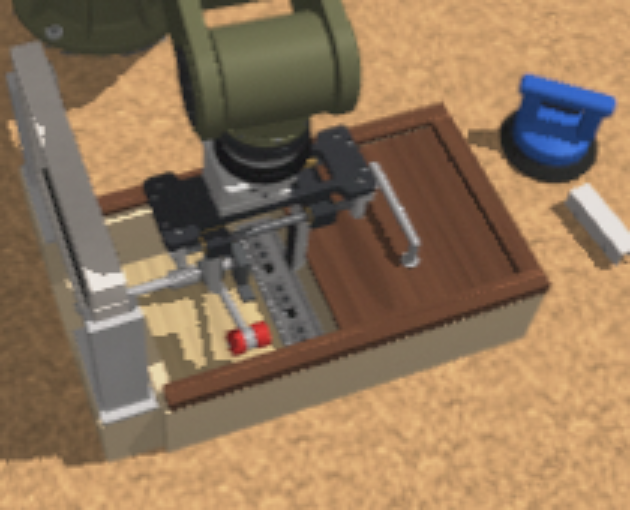

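>>> {"api": "jog_arm", "payload": {
  "moves": [
    {"dx": 0,"dy": 0,"dz": 35,"wx": 0,"wy": 0,"wz": 0},
    {"dx": 0,"dy": 0,"dz": 70,"wx": 0,"wy": 0,"wz": 0},
    {"dx": 0,"dy": 0,"dz": 100,"wx": 0,"wy": 0,"wz": 0},
    {"dx": 0,"dy": 0,"dz": 120,"wx": 0,"wy": 0,"wz": 0},
    {"dx": 0,"dy": 0,"dz": 132,"wx": 0,"wy": 0,"wz": 0},
    {"dx": 0,"dy": 0,"dz": 137,"wx": 0,"wy": 0,"wz": 0},
    {"dx": 0,"dy": 0,"dz": 137,"wx": 0,"wy": 0,"wz": 0},
    {"dx": 0,"dy": 0,"dz": 137,"wx": 0,"wy": 0,"wz": 0}
  ]
}}

```text
clock: 8.78
tcp_pos: [0.6031, 0.0328, 0.0712]
ee_rot: [[-0.996, -0.087, 0.001], [-0.087, 0.996, 0.0], [-0.001, -0.0, -1.0]]
force: [0.1, -0.1, -0.8]
grip_width: 0.7
finger_force: 0.0
```

>>> {"api": "jog_arm", "payload": {
  "moves": [
    {"dx": 0,"dy": 0,"dz": 0,"wx": 0,"wy": 0,"wz": 0},
    {"dx": 0,"dy": 0,"dz": 0,"wx": 0,"wy": 0,"wz": 0},
    {"dx": 0,"dy": 0,"dz": 0,"wx": 0,"wy": 0,"wz": 0},
    {"dx": 0,"dy": 0,"dz": 0,"wx": 0,"wy": 0,"wz": 0},
    {"dx": 0,"dy": 0,"dz": 0,"wx": 0,"wy": 0,"wz": 0}
  ],
  "fingers": 25,
  "squeeze": 25
}}

```text
clock: 9.4
tcp_pos: [0.6028, 0.033, 0.0705]
ee_rot: [[-0.996, -0.087, 0.0], [-0.087, 0.996, 0.0], [-0.0, 0.0, -1.0]]
force: [-0.4, 2.4, 0.7]
grip_width: 0.424
finger_force: 25.0
```

>>> {"api": "jog_arm", "payload": {
  "moves": [
    {"dx": 0,"dy": 0,"dz": 0,"wx": 0,"wy": 0,"wz": 0},
    {"dx": 3,"dy": 0,"dz": -7.8,"wx": 0,"wy": 0,"wz": 0},
    {"dx": 6.8,"dy": 0,"dz": -15.3,"wx": 0,"wy": 0,"wz": 0},
    {"dx": 15.7,"dy": 0,"dz": -29.5,"wx": 0,"wy": 0,"wz": 0},
    {"dx": 26.4,"dy": 0,"dz": -42.3,"wx": 0,"wy": 0,"wz": 0},
    {"dx": 38.9,"dy": 0,"dz": -53.5,"wx": 0,"wy": 0,"wz": 0},
    {"dx": 52.8,"dy": 0,"dz": -62.9,"wx": 0,"wy": 0,"wz": 0},
    {"dx": 52.8,"dy": 0,"dz": -62.9,"wx": 0,"wy": 0,"wz": 0},
    {"dx": 52.8,"dy": 0,"dz": -62.9,"wx": 0,"wy": 0,"wz": 0}
  ],
  "squeeze": 40
}}

```text
clock: 10.52
tcp_pos: [0.5505, 0.0283, 0.1332]
ee_rot: [[-0.996, -0.087, 0.0], [-0.087, 0.996, 0.0], [-0.0, 0.0, -1.0]]
force: [2.1, 4.5, -1.9]
grip_width: 0.422
finger_force: 40.0
```

>>> {"api": "jog_arm", "payload": {
  "moves": [
    {"dx": 15,"dy": 0,"dz": -7.3,"wx": 0,"wy": 0,"wz": 0},
    {"dx": 28.9,"dy": 0,"dz": -12,"wx": 0,"wy": 0,"wz": 0},
    {"dx": 43.3,"dy": 0,"dz": -14.9,"wx": 0,"wy": 0,"wz": 0},
    {"dx": 53.7,"dy": 0,"dz": -15.9,"wx": 0,"wy": 0,"wz": 0},
    {"dx": 60,"dy": 0,"dz": -16.1,"wx": 0,"wy": 0,"wz": 0},
    {"dx": 60,"dy": 0,"dz": -16.1,"wx": 0,"wy": 0,"wz": 0},
    {"dx": 60,"dy": 0,"dz": -16.1,"wx": 0,"wy": 0,"wz": 0}
  ]
}}

```text
clock: 11.4
tcp_pos: [0.491, 0.0231, 0.1495]
ee_rot: [[-0.996, -0.087, 0.001], [-0.087, 0.996, 0.0], [-0.001, 0.0, -1.0]]
force: [1.7, 5.5, -0.4]
grip_width: 0.422
finger_force: 40.0
```

```bash
python3 - <<'E'
from h import *
s=readout.get_state();print(s["force"],s["tcp_pos"])
o=np.array([.536,.0271]);Rs=np.array([[.9962,.0872],[-.0872,.9962]])
print("tcp stand",Rs@(s["tcp_pos"][:2]-o))
for n in("top","side"):
    c=cam(n);P=cloud(c);hsv=cv2.cvtColor(c["frame"],cv2.COLOR_RGB2HSV)
    S=(P[...,:2]-o)@Rs.T; z=P[...,2]
    red=((hsv[...,0]<6)|(hsv[...,0]>174))&(hsv[...,1]>150)&(hsv[...,2]>60)&(np.hypot(S[...,0]+.045,S[...,1])<.06)
    if red.sum(): print(n,red.sum(),"grip",S[red].min(0),S[red].max(0),z[red].min(),z[red].max())
    m=(abs(S[...,1]+.135)<.012)&(abs(S[...,0]+.045)<.1)&(z>.27)
    print(n,"sash top z",np.median(z[m]),m.sum())
    m=(hsv[...,2]<120)&(z>.103)&(z<.109)&(abs(S[...,0])<.09)&(S[...,1]>.05)
    print("hatch y",np.percentile(S[m][:,1],[1,99]))
    if n=="side": cv2.imwrite("pics/crop3.png",cv2.resize(c["frame"][90:280,180:400,::-1],None,fx=3,fy=3))
E
```

```text
[ 1.74960855  5.51032892 -0.4120028 ] [0.49099458 0.02306662 0.14949463]
tcp stand [-4.51861059e-02 -9.35820225e-05]
top sash top z 0.3072161453957549 706
hatch y [0.085039   0.70506978]
side 60 grip [-0.04994453 -0.01798621] [-0.03024524  0.0202792 ] 0.15655717737962793 0.17448403932681641
side sash top z 0.30681570196687635 574
hatch y [0.08447035 0.71467892]
```

View pics/crop3.png

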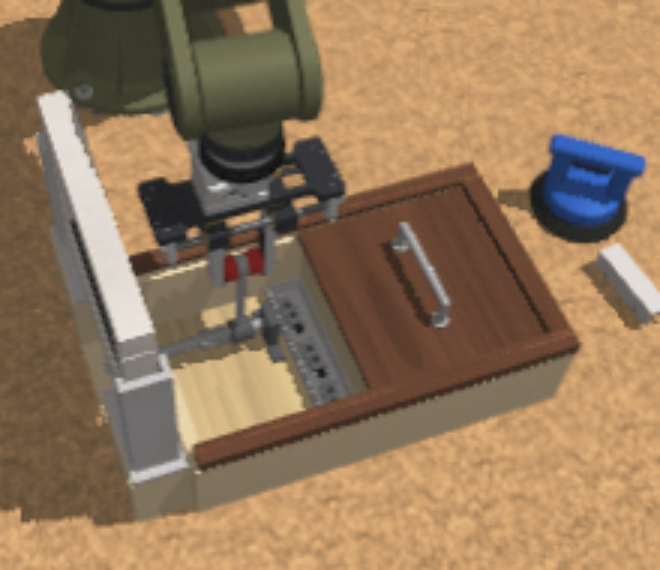

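The lever stands upright with the grip held at crop (243,264). The sash top is at 307 mm, which is full lift, and the hatch is against its stop, so I am handing in.

```bash
python3 -c "
from workcell import order
print(order.hand_in())"
```

```text
the job is handed in; nothing more can be done
None
```

The hatch is fully open against its end stop, and the cam lever is held straight up. The sash is at its full lift, about 12 mm, and the job is handed in with the gripper still holding the lever.

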